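# Wedge the steel bench block tight in its board

## Task

Wedge the loose steel bench block tight in its wooden board, ready for hammering: lay the waxed wooden wedge flat on the board (its straight end is the handle) and slide it, thin end first and away from you, into the gap beside the block that is wide enough for it - between block and tapered batten, not the narrow slit along the straight fence - until it pushes the block squarely flush against that fence. Finish still holding the wedge and pushing, so that the block stays firmly pressed against the fence and the wedge bears on both block and batten; leave the hammer, the glue bottle and the rubber block where they are.

Things in the scene. Friction and masses are not known exactly. Their poses are not given: they have to be found in the camera images.
- holder: Fixed plywood wedge board, 170 (x) x 176 (y) x 12 mm, on the bench. Origin: centre of underside; +x away from the robot (within 0.3 rad), +y left. Two battens along x stand on it at y = +54 and -54 mm (fence and cleat; which is which varies), and an end stop 32 mm wide (y -16 to 16), 14 mm high, near face at x = 33 mm. The block lies between them.
- fence: The straight fence: fixed rectangular wooden batten, 100 (x) x 36 (y) x 16 mm, on the board. Origin: centre of its underside, at the board's top, board x = 0, y = +54 or -54 mm; x axis parallel to the board's. Its inner face is 36 mm from the board's middle line.
- cleat: The tapered batten: fixed wooden trapezoid, 90 (x) x 16 mm high, on the board facing the fence; 12 mm wide at its near end (x = -45 mm), 37 mm at its far end, both long faces at 0.14 rad to its x axis. Origin: centre of underside, board x = 0, y = -54 or +54 mm. With the block flush to the fence, the gap beside it is 20 mm at the block's near edge, 11.3 mm at its far edge.
- block: Bright steel bench block, 62 x 62 x 19 mm, about 0.6 kg, loose, flat on the board between the battens. Origin: centre of underside. It starts near the board's middle, slightly askew (0.03 rad), 3 to 7 mm short of the fence and within 4 mm of the end stop. Flush with the fence, its middle is 5 mm from the board's middle line, towards the fence.
- wedge: Pale wooden wedge, flat on the bench right of the board, 150 (x) x 24 x 20 mm, 60 g. Origin: mid-length, underside; +x to the thin tip, which points away from the robot within 0.4 rad. Symmetric: both sides slant 0.07 rad, 9 mm wide at the rounded tip to 24 mm at x = -30 mm; behind that the straight handle, 24 mm wide, 45 mm long.
- wedge_grip (a point): Middle of the wedge's straight handle, 10 mm above its underside, at wedge x = -52.5 mm. Bare wood here (friction about 0.6); the tapered sides are waxed (about 0.25), so that a push of 15 to 20 N along the wedge brings it tight and it stays jammed.
- wedge_tip (a point): Thin end of the wedge, 10 mm above its underside, at wedge x = +75 mm. When the wedge is tight and the block flush, the wedge lies at 0.07 rad to the board's x axis (tip turned towards the fence side) and its 20 mm wide place, 78 mm behind the tip, is beside the block's near edge.
- hammer: Chasing hammer lying on the bench to the right, 206 mm long, 63 mm across the head, 25 mm high; origin: its middle, underside. Not to be disturbed.
- glue: Small upright glue bottle, 28 mm thick, 70 mm high, right of the board at the back; origin: centre of its underside. Not to be disturbed.
- eraser: Grey abrasive rubber block, 22 x 46 x 14 mm, left of the board on the near side; origin: centre of its underside. Not to be disturbed.
There are look-alikes about, which are no part of the job. There is more than one size of the block; the one meant has the size given above.

How it is judged:
By the outcome, as a careful person would: the job done as asked, in the order asked, and still so for the second after the job is handed in, while the arm keeps its last pose, push and grip.
It also fails if it takes over 48 s, if anything falls off the work surface, if the arm or the gripper's body presses on something with over 40 N, if the wrist force passes 120 N, or if a joint passes its speed limit or range.

## Robot

A 6-joint arm with a two-finger parallel gripper is mounted at the origin on a cart in front of the work surface, level with it; the furniture and walls round the work are solid. World frame = base frame: x ahead of the robot, y to its left, z up, the work surface at z = 0. Lengths are in mm, angles in rad, forces in N, time in s.
With the tool pointing down it reaches from about 400 to 925 mm from the base axis. Payload 12.5 kg.
Tool frame: the origin (TCP) lies at the very end of the fingers, on their centre line; the grasp point (between the pads) lies 19 mm behind it (env.grip_point_offset is the distance from the TCP to the grasp point, in mm); z points along the fingers, y is the direction in which the jaws open and shut (so a half turn about z gives the same grasp; the last joint's range is limited). The gripper opens to 95 mm and grips with 3 to 60 N. Pads are 20 mm wide; open, the fingers measure 119 mm over their backs; the gripper's body (75 mm by 180 mm) begins 59 mm behind the grasp point.
Start: joints at [-1.316, 0.491, 1.559, -0, 1.092, -0.106], TCP at [220.663, -584.769, 214.661] pointing down, gripper open.
Joint ranges: [-3.1, 3.1], [-0.84, 2.19], [0.05, 2.79], [-1.13, 4.28], [0.06, 2.93], [-2.69, 2.69]. Speed limits (rad/s): [2.22, 2.22, 2.79, 3.14, 3.14, 3.14].

## Interface

Orientations are given as [roll, pitch, yaw] about the fixed x, y, z axes, in that order (R = Rz(yaw) Ry(pitch) Rx(roll)).
In Python, from cell import env gives the robot as it stands.
- The arm moves only by the tool drive_tool, never from a script. Its argument "commands" is a list of rows, each an object of numbers: "dx", "dy", "dz": the shift along the world's x, y, z in mm; "yaw": the turn about the world's z in degrees. In form: [{"dx": .., "dy": .., "dz": .., "yaw": ..}, ...]. A call has 1 to 5 rows; each row shifts and turns the commanded pose from where the row before left it; what a row does not reach is not made up. A row lasts 1/12 s, in which the tool goes at most 41.7 mm and 7.16 degrees, less where a joint would pass 70% of its speed; a pose out of reach is approached as far as the arm can. A call with a gripper value outside its range is refused whole. "grip" is the opening, from 0 (shut) to 1 (fully open), set as the call begins (left out, the last holds). The fingers move at their own pace and stop on an object; the grip force is fixed at half the most. Time passes only in rows, so rows that do not move let the fingers close. It gives the time, the measured TCP pose, the force and the opening at its end, in the units of the state.
- env.state(): the state, without advancing time (a new reading comes with each control period).
- env.read_camera(name): name is "scene" or "side" or "wrist"; returns the picture (480x640x3 uint8, red, green, blue); there is no depth.
- env.calibration(name): a dict with "intrinsics" (3x3 intrinsics, pixels), "rvec" (rotation vector, rad) and "tvec" (3), from world to camera coordinates, as OpenCV has them. Camera axes: x right, y down, z forward; pixel columns grow to the right and rows downward; lengths in mm; the calibration is good to about 2 mm. The wrist camera is an equidistant fisheye: a pixel r from the principal point sees the ray r / f radians off the axis. A picture is of the moment at which its call begins: read the wrist's pose just before it. calibration takes no time and is no camera call; for the wrist camera it gives the pose at the moment of the call.
- env.job_done(): hands the job in, once; it reports no verdict.
Trained networks look in the newest picture that a camera, given by its name, has taken for a name from the list of things; names that differ only in an ending like _2 or _b are one class to them, and where a whole thing is asked for, a point or a joint stands for the part that bears it (a point fixed in the world has none). Each returns a list of dicts, best first, with "conf" (0 to 1); they miss things now and then, are a little off and sometimes report something else, mostly with a low value. They report only what shows in the picture. A call takes as long as a camera call. They do not tell look-alikes from the thing itself.
- env.trace(query, camera): "pixels" (480x640 bool, what is visible of it) and "pixel" ([column, row] in pixels, amid what is visible of it).
- env.place_of(query, camera): "pixel" ([column, row] in pixels: a listed point, or the origin of a listed thing).
The state is a dict: "t": time; "joints": joint angles; "qvel": joint speeds; "tau": joint torques, N m; "eef_pos": TCP position; "tcp_rot": TCP orientation; "ft_force": force on the tool from outside, world axes, zero at the start; "moment": the same for the moment, N m; "opening": opening from 0.0 (shut) to 1.0 (fully open).
Only numpy, scipy, OpenCV 4.12 (cv2) and the standard library are available. Lean on these libraries where they do the work, as an engineer would, in place of code of your own. Each camera call takes 0.05 s, during which the arm holds its last target.

## Working session

There is one attempt and no reset: what is moved stays moved. The work goes in short steps, Python scripts to look and compute and a tool call to move; the robot and the scene stay as the last step left them, time stands still between calls to the robot, and variables do not carry over. Pictures are saved under pics/ and viewed, and the job is handed in when it is done.

Besides the shell and the picture viewer there is one more tool, called by a JSON object that holds its "fn" and its "kwargs". drive_tool: Moves the arm, as the interface text tells. Its arguments: {"type":"object","properties":{"commands":{"type":"array"},"grip":{"type":"number"}},"required":["commands"]}

```bash
mkdir -p pics; ls; python3 - <<'E'
from cell import env
import cv2
for n in ["scene","side","wrist"]:
    im=env.read_camera(n); cv2.imwrite(f"pics/{n}0.png",im[:,:,::-1])
    c=env.calibration(n); print(n,c)
    for q in ["holder","fence","cleat","block","wedge","wedge_grip","wedge_tip","hammer","glue","eraser"]:
        print(q,[(([round(float(v)) for v in d["pixel"]]),round(d["conf"],2)) for d in env.place_of(q,n)])
s=env.state();print(s)
E
```

```text
pics
scene {'intrinsics': array([[449.40018226,   0.        , 315.8735202 ],
       [  0.        , 449.40018226, 243.0121982 ],
       [  0.        ,   0.        ,   1.        ]]), 'rvec': array([ 1.24407683, -2.42813469,  0.85550065]), 'tvec': array([294.22943702, 405.88202382, 733.3233313 ])}
holder [([270, 256], 0.88)]
fence [([289, 244], 0.72)]
cleat [([248, 259], 0.84)]
block [([329, 290], 0.94), ([270, 253], 0.91), ([199, 294], 0.62)]
wedge [([366, 250], 0.63), ([272, 256], 0.38)]
wedge_grip [([378, 260], 0.79), ([368, 247], 0.56)]
wedge_tip [([350, 220], 0.59)]
hammer [([427, 190], 0.71)]
glue [([313, 191], 0.61)]
eraser [([183, 396], 0.53)]
side {'intrinsics': array([[441.6831374 ,   0.        , 316.39390351],
       [  0.        , 441.6831374 , 240.56824649],
       [  0.        ,   0.        ,   1.        ]]), 'rvec': array([ 0.3539565 , -2.71105105,  1.28610676]), 'tvec': array([532.8975873 , 154.72325434, 996.44091256])}
holder [([289, 273], 0.78)]
fence [([291, 259], 0.65), ([344, 187], 0.3)]
cleat [([277, 287], 0.94)]
block [([265, 330], 0.79), ([288, 274], 0.71), ([353
[... 587 characters left out ...]
ge_grip []
wedge_tip []
hammer []
glue []
eraser []
{'t': 1.65, 'joints': array([-1.31561989e+00,  4.90873600e-01,  1.55887963e+00, -8.12517702e-06,
        1.09171203e+00, -1.05589434e-01]), 'qvel': array([-0.00061041, -0.00247837,  0.00027249, -0.00148096,  0.00033093,
        0.00072363]), 'tau': array([-2.15456316e-04, -6.12463403e+01, -2.58426225e+01,  6.92947721e-02,
        4.45317104e-02, -2.76452158e-05]), 'eef_pos': array([ 220.65090288, -584.7800446 ,  214.68437704]), 'tcp_rot': array([3.14146673e+00, 2.05968738e-05, 3.60769610e-01]), 'ft_force': array([ 0.81787509, -0.0904934 , -0.98418646]), 'moment': array([-0.01434327, -0.03433334, -0.0585286 ]), 'opening': 1.0010296520854904}
```

View pics/scene0.png

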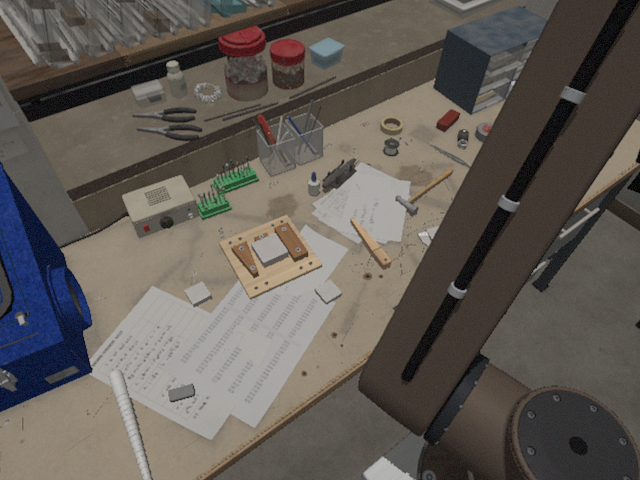

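View pics/side0.png

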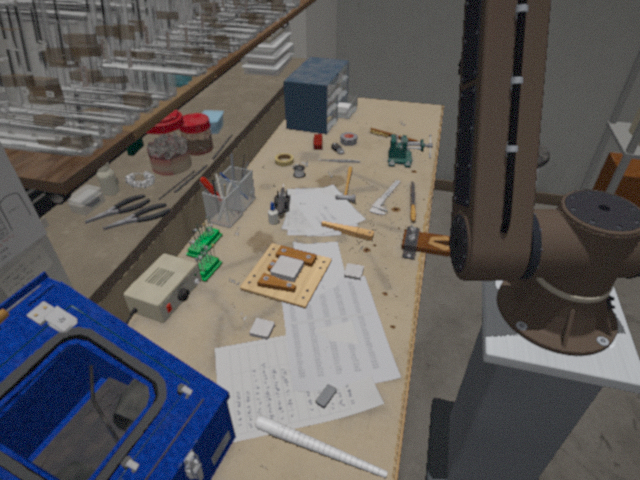

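View pics/wrist0.png

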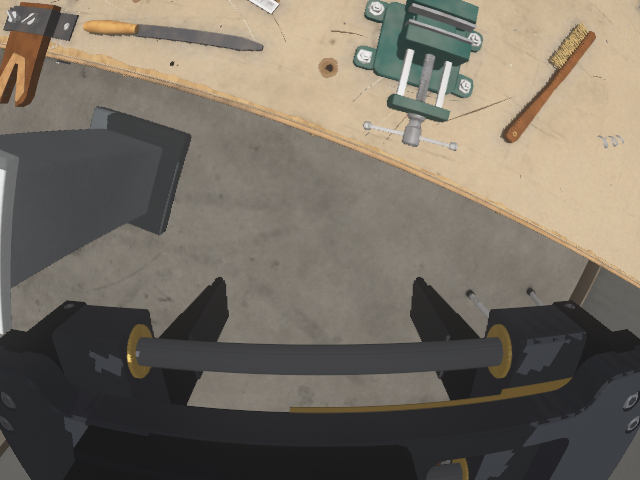

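Scene: board at (270,255) with the block in it at (270,250); other grey blocks are loose on the bench at (329,290) and (199,294); wedge at (370,242), hammer (425,190), bottle (313,185), rubber (183,393). In the side view, the block in the board is at (288,268) and the wedge at (348,230).

```bash
cat > h.py <<'E'
import numpy as np, cv2
from cell import env
def cal(n):
    c=env.calibration(n); R=cv2.Rodrigues(c["rvec"])[0]; return c["intrinsics"],R,np.asarray(c["tvec"])
def ray(n,px,C=None):
    K,R,t=C or cal(n); x=(px[0]-K[0,2])/K[0,0]; y=(px[1]-K[1,2])/K[1,1]
    if n=="wrist":
        r=np.hypot(x,y); s=np.sin(r)/r if r>1e-9 else 1; d=np.array([x*s,y*s,np.cos(r)])
    else: d=np.array([x,y,1.])
    return -R.T@t, R.T@(d/np.linalg.norm(d))
def atz(n,px,z,C=None):
    o,d=ray(n,px,C); return o+d*(z-o[2])/d[2]
def tri(rs):
    A=np.zeros((3,3));b=np.zeros(3)
    for o,d in rs:
        P=np.eye(3)-np.outer(d,d);A+=P;b+=P@o
    p=np.linalg.solve(A,b); return p,[np.linalg.norm((np.eye(3)-np.outer(d,d))@(p-o)) for o,d in rs]
def proj(n,p,C=None):
    K,R,t=C or cal(n); q=R@np.asarray(p,float)+t
    if n=="wrist":
        rr=np.hypot(q[0],q[1]); th=np.arctan2(rr,q[2]); u=q[:2]/max(rr,1e-9)*th
    else: u=q[:2]/q[2]
    return np.array([u[0]*K[0,0]+K[0,2],u[1]*K[1,1]+K[1,2]])
E
python3 - <<'E'
from h import *
np.set_printoptions(precision=1,suppress=True)
P={"holder":((270,256),(289,273)),"fence":((289,244),(291,259)),"cleat":((248,259),(277,287)),"block":((270,253),(288,274)),"wedge":((366,250),(348,232)),"grip":((378,260),(366,233)),"tip":((350,220),(320,222)),"hammer":((427,190),(346,186)),"glue":((313,191),(272,221)),"eraser":((183,396),(324,396)),"blk2":((329,290),(353,272))}
for k,(a,b) in P.items():
    p,e=tri([ray("scene",a),ray("side",b)]); print(k,p,e, atz("scene",a,0),atz("side",b,0))
im=cv2.imread("pics/scene0.png")[170:310,190:450]; cv2.imwrite("pics/c1.png",cv2.resize(im,None,fx=3,fy=3,interpolation=cv2.INTER_CUBIC))
E
```

```text
holder [609.2  47.1  10.9] [np.float64(0.9437063782577705), np.float64(0.9437063782577703)] [617.4  42.8   0. ] [612.3  37.2   0. ]
fence [622.  -12.1   0.8] [np.float64(1.1041607287466646), np.float64(1.1041607287467432)] [621.3 -11.8   0. ] [623.4 -14.    0. ]
cleat [627.5  92.9   7.6] [np.float64(5.503034088296076), np.float64(5.503034088296151)] [639.   87.8   0. ] [625.2  90.8   0. ]
block [615.7  42.8   5.8] [np.float64(4.487456721425184), np.float64(4.487456721425184)] [624.7  38.2   0. ] [613.6  41.2   0. ]
wedge [ 499.4 -140.1   14.4] [np.float64(2.5421535874240075), np.float64(2.542153587423797)] [ 504.2 -146.8    0. ] [ 504.9 -160.9    0. ]
grip [ 451.9 -133.2   28.8] [np.float64(0.7956421669142014), np.float64(0.7956421669143109)] [ 466.6 -150.6    0. ] [ 456.  -168.9    0. ]
tip [ 585.5 -163.    18.1] [np.float64(0.17555622752677924), np.float64(0.1755562275267877)] [ 597.3 -174.2    0. ] [ 591.6 -186.2    0. ]
hammer [ 564.4 -406.    -7.1] [np.float64(2.399039473059973), np.float64(2.399039473059908)] [ 562.7 -401.9    0. ] [ 560.1 -391.7    0. ]
glue [ 726.7 -157.1    0.8] [np.float64(1.3672233265434721), np.float64(1.367223326543413)] [ 729.  -158.5    0. ] [ 725.7 -156.5    0. ]
eraser [443.1 342.5  -1.1] [np.float64(2.2561988849425814), np.float64(2.256198884942492)] [440.3 343.4   0. ] [444.9 341.7   0. ]
blk2 [462.7  -8.8   1.1] [np.float64(3.8962459514615477), np.float64(3.8962459514615118)] [467.2 -11.6  -0. ] [459.6  -6.4  -0. ]
```

View pics/c1.png

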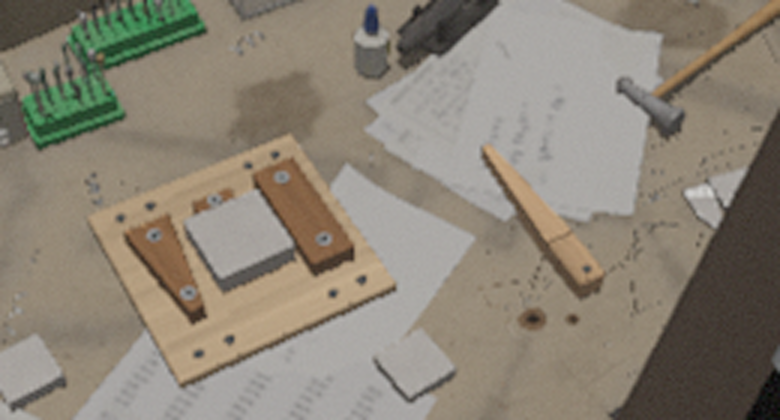

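Candidates: wedge – only one at scene (370,242) (cleat at (248,259) is a look‑alike taken for it with low confidence); block – (270,250) in the board chosen, (329,290) and (199,294) are loose decoys. Fence is the straight batten on the right, cleat (tapered) on the left.

{"fn": "drive_tool", "kwargs": {"commands": [{"dx":18,"dy":36,"dz":5,"yaw":-6},{"dx":18,"dy":36,"dz":5,"yaw":-6},{"dx":18,"dy":36,"dz":5,"yaw":-6},{"dx":18,"dy":36,"dz":5,"yaw":-6},{"dx":18,"dy":36,"dz":0,"yaw":-6}], "grip": 0.6}}

```text
t: 2.07
eef_pos: [311.2, -403.3, 235.5]
tcp_rot: [3.14, -0.001, -0.168]
ft_force: [1.6, -0.2, 0.1]
opening: 0.706
```

{"fn": "drive_tool", "kwargs": {"commands": [{"dx":18,"dy":36,"dz":0,"yaw":-2},{"dx":18,"dy":36,"dz":0},{"dx":18,"dy":36,"dz":0},{"dx":18,"dy":36,"dz":0},{"dx":18,"dy":36,"dz":0}]}}

```text
invalid input
```

{"fn": "drive_tool", "kwargs": {"commands": [{"dx":18,"dy":36,"dz":0,"yaw":-2},{"dx":18,"dy":36,"dz":0,"yaw":0},{"dx":18,"dy":36,"dz":0,"yaw":0},{"dx":18,"dy":36,"dz":0,"yaw":0},{"dx":18,"dy":36,"dz":0,"yaw":0}]}}

```text
t: 2.48
eef_pos: [401.1, -223.0, 235.0]
tcp_rot: [3.141, -0.001, -0.198]
ft_force: [1.0, -1.0, -0.5]
opening: 0.6
```

```bash
python3 - <<'E'
from h import *
s=env.state();print(s["t"],s["eef_pos"],s["tcp_rot"])
im=env.read_camera("wrist"); cv2.imwrite("pics/w1.png",im[:,:,::-1])
K,R,t=cal("wrist"); print("cam",-R.T@t,"axis",R[2])
C=(K,R,t)
for q in ["wedge","wedge_grip","wedge_tip","block","cleat","fence"]:
    print(q,[(d["pixel"],round(d["conf"],2),atz("wrist",d["pixel"],10,C)) for d in env.place_of(q,"wrist")])
E
```

```text
2.4833 [ 401.12908555 -222.97641747  234.96188302] [ 3.14120302e+00 -6.55415503e-04 -1.98026601e-01]
cam [ 481.76122236 -234.16651004  405.63004598] axis [-0.27939772  0.05771598 -0.95843924]
wedge [([241.3, 126.9], 0.98, array([ 507.84634566, -154.327153  ,   10.        ]))]
wedge_grip [([246.3, 167.0], 0.66, array([ 464.27242746, -150.18546883,   10.        ]))]
wedge_tip [([234.5, 53.9], 0.62, array([ 588.54119269, -163.08248085,   10.        ]))]
block [([70.8, 89.6], 0.92, array([616.72954867,  49.65880069,  10.        ])), ([131.4, 199.3], 0.56, array([461.14277385,  -3.76270853,  10.        ]))]
cleat [([37.6, 101.8], 0.57, array([622.66184361, 109.16662445,  10.        ])), ([242.5, 123.0], 0.5, array([ 511.65439789, -156.49251496,   10.        ]))]
fence [([103.6, 76.6], 0.65, array([614.38496766,  -2.0637632 ,  10.        ]))]
```

View pics/w1.png

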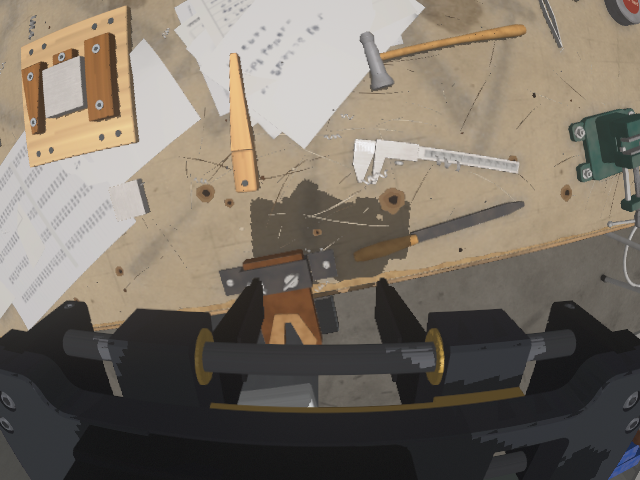

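Wrist view: wedge clear, tip (234,54), handle end (246,190); board upper left with fence on the right (103,80), tapered cleat on the left (34,100); hammer at (440,50), one decoy block at (130,200).

{"fn": "drive_tool", "kwargs": {"commands": [{"dx":5,"dy":19,"dz":-25,"yaw":2},{"dx":5,"dy":19,"dz":-25,"yaw":2},{"dx":5,"dy":19,"dz":-25,"yaw":1},{"dx":5,"dy":16,"dz":-25,"yaw":0},{"dx":0,"dy":0,"dz":0,"yaw":0}]}}

```text
t: 3.25
eef_pos: [419.0, -150.4, 131.3]
tcp_rot: [-3.139, 0.006, -0.111]
ft_force: [-0.9, 0.8, -0.1]
opening: 0.601
```

```bash
python3 - <<'E'
from h import *
np.set_printoptions(precision=1,suppress=True)
s=env.state();print(s["t"],s["eef_pos"],s["tcp_rot"])
im=env.read_camera("wrist"); cv2.imwrite("pics/w2.png",im[:,:,::-1])
C=cal("wrist"); K,R,t=C; print("cam",-R.T@t,"axis",R[2])
import pickle
for q in ["wedge","wedge_grip","wedge_tip"]:
    print(q,[(d["pixel"],round(d["conf"],2),atz("wrist",d["pixel"],10,C)) for d in env.place_of(q,"wrist")])
m=env.trace("wedge","wrist")[0]
pickle.dump((m["pixels"],C),open("w2.pkl","wb"))
cs,_=cv2.findContours(m["pixels"].astype(np.uint8),cv2.RETR_EXTERNAL,cv2.CHAIN_APPROX_NONE)
c=max(cs,key=len)[:,0]
w=np.array([atz("wrist",p,20,C)[:2] for p in c])
r=cv2.minAreaRect(w.astype(np.float32)); print(m["conf"],r, cv2.boxPoints(r))
E
```

```text
3.25 [ 419.  -150.4  131.3] [-3.1  0.  -0.1]
cam [ 500.4 -161.3  303.5] axis [-0.3  0.  -1. ]
wedge [([321.1, 119.3], 0.77, array([ 511. , -163.5,   10. ]))]
wedge_grip [([317.1, 184.4], 0.64, array([ 460. , -154.6,   10. ]))]
wedge_tip [([319.7, 26.4], 0.89, array([ 586.4, -170.9,   10. ])), ([77.9, 46.1], 0.23, array([620.3,  45. ,  10. ]))]
0.59 ((513.1044921875, -160.9766082763672), (24.58892250061035, 149.3521270751953), 83.99464416503906) [[ 437.6 -165.4]
 [ 586.1 -181. ]
 [ 588.7 -156.6]
 [ 440.1 -140.9]]
```

View pics/w2.png

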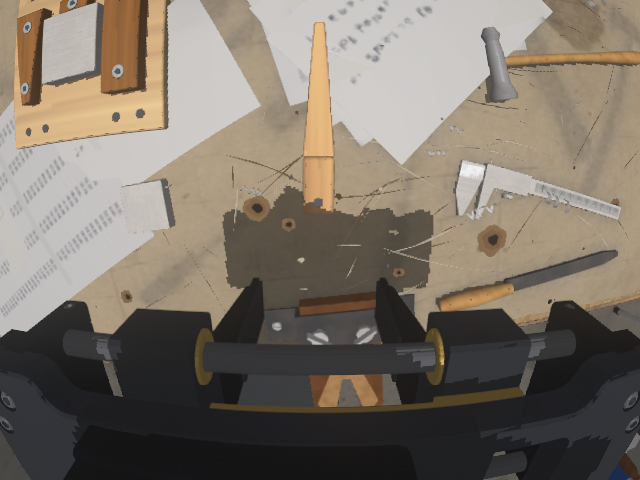

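{"fn": "drive_tool", "kwargs": {"commands": [{"dx":14,"dy":-2,"dz":-20,"yaw":0},{"dx":14,"dy":-2,"dz":-20,"yaw":0},{"dx":14,"dy":-1,"dz":-20,"yaw":0},{"dx":0,"dy":0,"dz":-10,"yaw":0},{"dx":0,"dy":0,"dz":0,"yaw":0}]}}

```text
t: 3.92
eef_pos: [462.0, -157.2, 63.6]
tcp_rot: [-3.141, 0.002, -0.111]
ft_force: [-0.8, 0.9, -0.2]
opening: 0.598
```

```bash
python3 - <<'E'
from h import *
import pickle
np.set_printoptions(precision=1,suppress=True)
s=env.state();print(s["t"],s["eef_pos"],s["tcp_rot"])
im=env.read_camera("wrist"); cv2.imwrite("pics/w3.png",im[:,:,::-1])
C=cal("wrist"); C2=pickle.load(open("w2.pkl","rb"))[1]
old={"wedge_grip":(317.1,184.4),"wedge_tip":(319.7,26.4)}
for q in ["wedge","wedge_grip","wedge_tip"]:
    for d in env.place_of(q,"wrist"):
        print(q,d["pixel"],round(d["conf"],2),atz("wrist",d["pixel"],10,C), tri([ray("wrist",d["pixel"],C),ray("wrist",old[q],C2)]) if q in old else "")
m=env.trace("wedge","wrist")[0]
c=max(cv2.findContours(m["pixels"].astype(np.uint8),cv2.RETR_EXTERNAL,cv2.CHAIN_APPROX_NONE)[0],key=len)[:,0]
w=np.array([atz("wrist",p,20,C)[:2] for p in c])
r=cv2.minAreaRect(w.astype(np.float32)); print(m["conf"],r, cv2.boxPoints(r))
E
```

```text
3.9167 [ 462.  -157.2   63.6] [-3.1  0.  -0.1]
wedge [314.3, 181.8] 0.63 [ 513.5 -160.2   10. ] 
wedge [616.7, 103.3] 0.35 [ 558.6 -394.3   10. ] 
wedge_grip [313.7, 267.0] 0.66 [ 458.8 -153.4   10. ] (array([ 460.9, -154.2,   15.9]), [np.float64(0.5004250743918126), np.float64(0.5004250743917497)])
wedge_tip [315.4, 61.0] 0.73 [ 586.8 -169.2   10. ] (array([ 586.7, -170. ,    9.6]), [np.float64(0.8871887864607404), np.float64(0.8871887864606538)])
0.8 ((511.36505126953125, -161.3910675048828), (24.824222564697266, 150.19752502441406), 82.33234405517578) [[ 435.3 -163.7]
 [ 584.1 -183.7]
 [ 587.4 -159.1]
 [ 438.6 -139.1]]
```

View pics/w3.png

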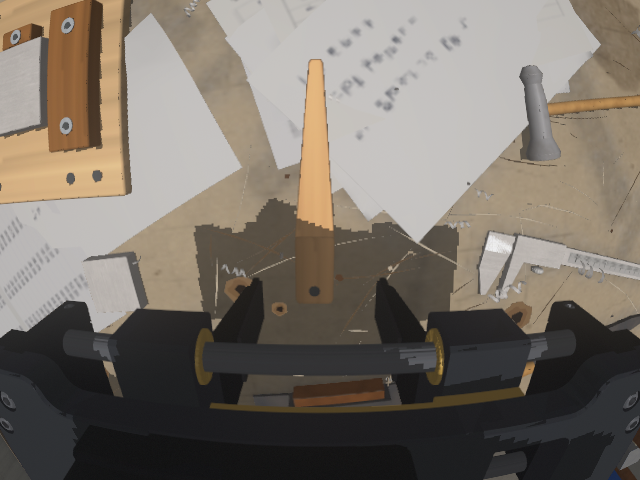

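{"fn": "drive_tool", "kwargs": {"commands": [{"dx":-1,"dy":2,"dz":-20,"yaw":-0.5},{"dx":0,"dy":0,"dz":-20,"yaw":0},{"dx":0,"dy":0,"dz":-15,"yaw":0},{"dx":0,"dy":0,"dz":-4,"yaw":0},{"dx":0,"dy":0,"dz":0,"yaw":0}]}}

```text
t: 4.58
eef_pos: [461.4, -154.7, 5.6]
tcp_rot: [-3.141, 0.001, -0.119]
ft_force: [1.0, 0.5, 0.1]
opening: 0.601
```

{"fn": "drive_tool", "kwargs": {"commands": [{"dx":0,"dy":0,"dz":0,"yaw":0},{"dx":0,"dy":0,"dz":0,"yaw":0},{"dx":0,"dy":0,"dz":0,"yaw":0},{"dx":0,"dy":0,"dz":0,"yaw":0},{"dx":0,"dy":0,"dz":0,"yaw":0}], "grip": 0}}

```text
t: 5.0
eef_pos: [461.8, -154.9, 6.2]
tcp_rot: [3.141, -0.001, -0.119]
ft_force: [-0.3, 0.1, -0.4]
opening: 0.304
```

{"fn": "drive_tool", "kwargs": {"commands": [{"dx":0,"dy":0,"dz":0,"yaw":0},{"dx":0,"dy":0,"dz":0,"yaw":0},{"dx":0,"dy":0,"dz":0,"yaw":0}]}}

```text
t: 5.25
eef_pos: [461.8, -154.8, 6.0]
tcp_rot: [3.141, -0.0, -0.119]
ft_force: [-2.1, 0.4, 6.1]
opening: 0.247
```

{"fn": "drive_tool", "kwargs": {"commands": [{"dx":0,"dy":0,"dz":10,"yaw":0},{"dx":0,"dy":0,"dz":25,"yaw":0},{"dx":0,"dy":0,"dz":30,"yaw":0},{"dx":0,"dy":0,"dz":30,"yaw":0},{"dx":0,"dy":0,"dz":25,"yaw":0}]}}

```text
t: 5.67
eef_pos: [461.6, -154.7, 128.1]
tcp_rot: [3.141, -0.001, -0.119]
ft_force: [-0.1, -0.4, 0.1]
opening: 0.25
```

```bash
python3 - <<'E'
from h import *
im=env.read_camera("wrist"); cv2.imwrite("pics/w4.png",im[:,:,::-1])
s=env.state();print(s["t"],s["eef_pos"],s["tcp_rot"],s["opening"],s["ft_force"])
E
```

```text
5.7167 [ 463.07592114 -155.342103    131.77536921] [ 3.13941945 -0.00597441 -0.11896056] 0.24740095447184285 [ 2.8399572  -0.44657029  3.32957485]
```

View pics/w4.png

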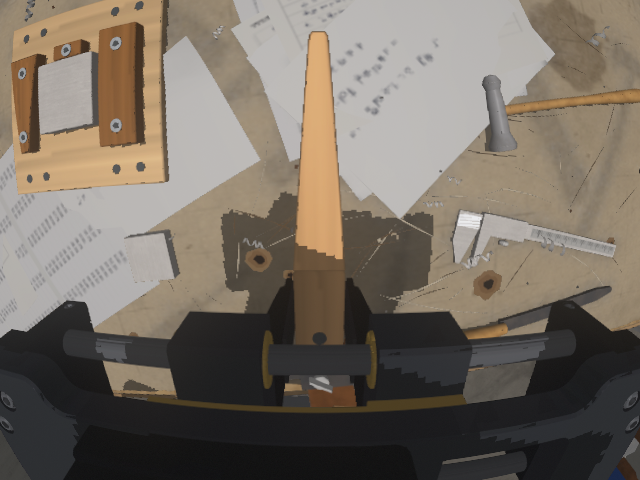

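Grasp is good: wedge centred between the fingers, tip at (318,35). Board is at (90,95). Moving over towards the board.

{"fn": "drive_tool", "kwargs": {"commands": [{"dx":-10,"dy":38,"dz":0,"yaw":0},{"dx":-10,"dy":38,"dz":0,"yaw":0},{"dx":-10,"dy":38,"dz":0,"yaw":0},{"dx":-10,"dy":38,"dz":0,"yaw":0},{"dx":-5,"dy":30,"dz":0,"yaw":0}]}}

```text
t: 6.13
eef_pos: [414.9, 29.2, 126.0]
tcp_rot: [3.142, 0.001, -0.119]
ft_force: [0.5, -0.0, -0.7]
opening: 0.252
```

{"fn": "drive_tool", "kwargs": {"commands": [{"dx":0,"dy":0,"dz":0,"yaw":0},{"dx":0,"dy":0,"dz":0,"yaw":0}]}}

```text
t: 6.3
eef_pos: [416.4, 28.4, 126.1]
tcp_rot: [3.141, -0.0, -0.116]
ft_force: [0.2, -0.3, 0.2]
opening: 0.248
```

```bash
python3 - <<'E'
from h import *
import pickle
np.set_printoptions(precision=1,suppress=True)
s=env.state();print(s["t"],s["eef_pos"],s["tcp_rot"])
im=env.read_camera("wrist"); cv2.imwrite("pics/w5.png",im[:,:,::-1])
C=cal("wrist"); D={"C":C}
for q,z in [("holder",12),("fence",28),("cleat",28),("block",31),("wedge_tip",0)]:
    for d in env.place_of(q,"wrist")[:2]: print(q,d["pixel"],round(d["conf"],2),atz("wrist",d["pixel"],12,C))
    for m in env.trace(q.split("_")[0],"wrist")[:2]:
        D.setdefault(q,[]).append(m["pixels"])
        c=max(cv2.findContours(m["pixels"].astype(np.uint8),cv2.RETR_EXTERNAL,cv2.CHAIN_APPROX_NONE)[0],key=len)[:,0]
        w=np.array([atz("wrist",p,z,C)[:2] for p in c]); r=cv2.minAreaRect(w.astype(np.float32)); print("  tr",round(m["conf"],2),m["pixel"],np.array(r[0]),np.array(r[1]),r[2])
pickle.dump(D,open("w5.pkl","wb"))
E
```

```text
6.3 [416.4  28.4 126.1] [ 3.1 -0.  -0.1]
holder [25.2, 243.8] 0.23 [446.3 326.7  12. ]
  tr 0.88 [255.2, 60.5] [578.1  72.3] [124.3  89.6] 82.6114501953125
  tr 0.84 [344.4, 24.6] [577.2  -8.5] [36.1 39.2] 83.21965026855469
  tr 0.54 [318.6, 219.5] [450.5  23.3] [ 40.9 246.7] 83.08125305175781
  tr 0.68 [200.0, 23.1] [596.   98.6] [26.9 39.4] 75.15213775634766
  tr 0.22 [341.8, 23.0] [577.2  -8.2] [35.4 39.2] 83.21988677978516
block [79.6, 53.2] 0.83 [608.  214.9  12. ]
block [348.0, 175.7] 0.79 [462.7  -0.6  12. ]
  tr 0.92 [359.5, 178.7] [463.5  -7.8] [30.8 40.5] 88.20195007324219
  tr 0.79 [77.1, 50.6] [607.  204.5] [46.7 43.4] 87.40747833251953
wedge_tip [318.2, 37.8] 0.57 [572.    9.4  12. ]
  tr 0.78 [317.4, 222.4] [445.7  23.8] [ 46.8 272.4] 83.07752227783203
```

View pics/w5.png

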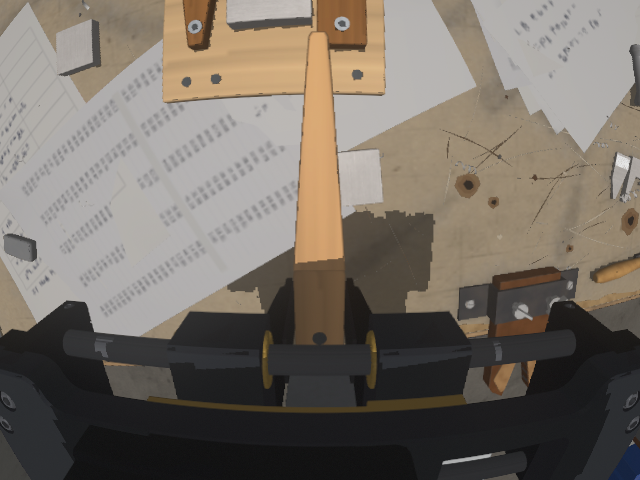

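{"fn": "drive_tool", "kwargs": {"commands": [{"dx":8,"dy":-20,"dz":30,"yaw":0},{"dx":8,"dy":-20,"dz":30,"yaw":0},{"dx":8,"dy":-20,"dz":30,"yaw":0},{"dx":0,"dy":0,"dz":0,"yaw":0},{"dx":0,"dy":0,"dz":0,"yaw":0}]}}

```text
t: 7.27
eef_pos: [441.1, -33.5, 216.5]
tcp_rot: [3.141, -0.003, -0.121]
ft_force: [-0.4, -0.1, -1.7]
opening: 0.25
```

```bash
python3 - <<'E'
from h import *
import pickle
np.set_printoptions(precision=1,suppress=True)
s=env.state();print(s["t"],s["eef_pos"],s["tcp_rot"])
im=env.read_camera("wrist"); cv2.imwrite("pics/w6.png",im[:,:,::-1])
C=cal("wrist"); D={"C":C}
for q,z in [("holder",12),("fence",28),("cleat",28),("block",31)]:
    for d in env.place_of(q,"wrist")[:2]: print(q,d["pixel"],round(d["conf"],2),atz("wrist",d["pixel"],12,C))
    for m in env.trace(q.split("_")[0],"wrist")[:2]:
        D.setdefault(q,[]).append(m["pixels"])
        c=max(cv2.findContours(m["pixels"].astype(np.uint8),cv2.RETR_EXTERNAL,cv2.CHAIN_APPROX_NONE)[0],key=len)[:,0]
        w=np.array([atz("wrist",p,z,C)[:2] for p in c]); r=cv2.minAreaRect(w.astype(np.float32)); print("  tr",round(m["conf"],2),m["pixel"],np.array(r[0]),np.array(r[1]),r[2])
pickle.dump(D,open("w6.pkl","wb"))
cv2.imwrite("pics/w6c.png",cv2.resize(im[20:220,80:330,::-1],None,fx=3,fy=3,interpolation=cv2.INTER_CUBIC))
E
```

```text
7.2667 [441.1 -33.5 216.5] [ 3.1 -0.  -0.1]
  tr 0.7 [216.7, 96.8] [609.7  45.5] [175.8 162.8] 81.89742279052734
  tr 0.37 [318.3, 219.5] [455.1 -34.3] [ 57.8 344.9] 82.86993408203125
fence [275.6, 54.0] 0.85 [607.8 -10.   12. ]
  tr 0.64 [273.8, 55.6] [607.8 -10.1] [ 36.7 100.9] 83.38569641113281
cleat [171.0, 61.9] 0.78 [622.3 100.   12. ]
  tr 0.76 [170.5, 53.1] [619.2  93.2] [38.8 91.1] 85.25759887695312
  tr 0.64 [274.7, 52.3] [607.8 -10.1] [ 36.9 101. ] 83.49657440185547
block [288.5, 198.0] 0.91 [459.9  -3.9  12. ]
block [83.0, 99.4] 0.71 [610.1 216.7  12. ]
  tr 0.98 [222.5, 55.0] [613.1  41.1] [66.1 66.5] 85.44432067871094
  tr 0.68 [81.8, 104.0] [608.6 205.8] [48.2 43.5] 89.8790512084961
```

View pics/w6.png

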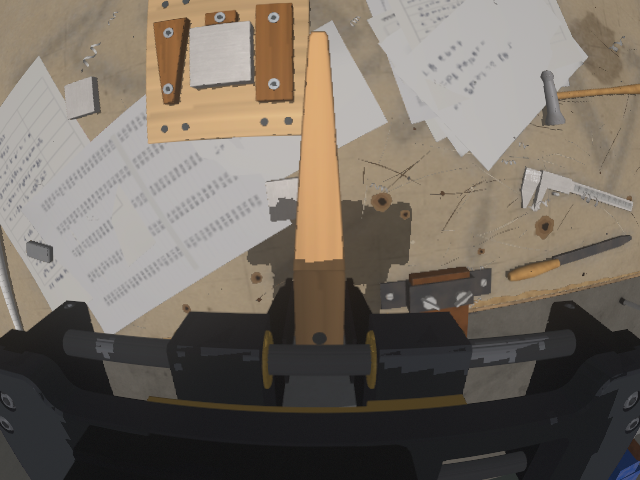

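View pics/w6c.png

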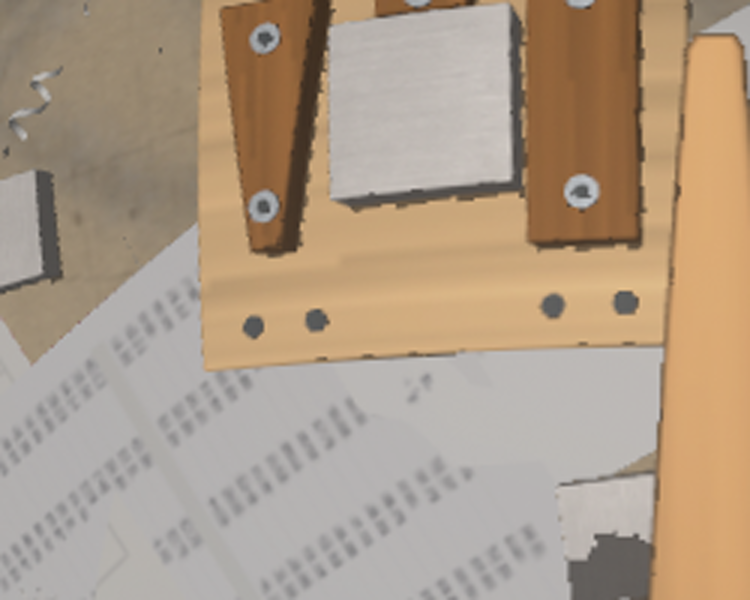

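```bash
cat > fit.py <<'E'
from h import *
import pickle
from scipy.optimize import minimize
S=4
def mask_of(polys,C,shape=(480,640)):
    # polys: list of Nx3 corner lists (convex solids) -> union mask of projected hulls
    m=np.zeros((shape[0]*S,shape[1]*S),np.uint8)
    for P in polys:
        px=np.array([proj("wrist",p,C) for p in P])
        h=cv2.convexHull(((px+0.5)*S-0.5).astype(np.float32)).astype(np.float64)
        cv2.fillPoly(m,[np.round(h*16).astype(np.int32)],1,shift=4)
    return m
def iou(polys,M,C):
    m=mask_of(polys,C); return (m&M).sum()/max((m|M).sum(),1)
def prism(xy,z0,z1,pose):
    c,s=np.cos(pose[2]),np.sin(pose[2]); xy=np.asarray(xy,float)
    W=xy@np.array([[c,s],[-s,c]])+pose[:2]
    return np.vstack([np.c_[W,np.full(len(W),z0)],np.c_[W,np.full(len(W),z1)]])
fence=np.array([[-50,-72],[50,-72],[50,-36],[-50,-36]])
cleat=np.array([[-45,48],[-45,60],[45,72.5],[45,35.5]])
blk=np.array([[-31,-31],[31,-31],[31,31],[-31,31]])
def up(M): return cv2.resize(M.astype(np.uint8),None,fx=S,fy=S,interpolation=cv2.INTER_NEAREST)
def fitboard(Mf,Mc,C,x0):
    a,b=up(Mf),(up(Mc) if Mc is not None else None)
    def f(p):
        p=[p[0],p[1],p[2]/300]
        v=-iou([prism(fence,12,28,p)],a,C)
        if b is not None: v-=iou([prism(cleat,12,28,p)],b,C)
        return v
    x=np.array([x0[0],x0[1],x0[2]*300])
    r=minimize(f,x,method="Nelder-Mead",options=dict(initial_simplex=[x,x+[6,0,0],x+[0,6,0],x+[0,0,10]],xatol=.05,fatol=1e-4,maxiter=150)); return np.array([r.x[0],r.x[1],r.x[2]/300]),r.fun
def fitblk(M,C,x0,z=12):
    a=up(M)
    f=lambda p:-iou([prism(blk,z,z+19,[p[0],p[1],p[2]/300])],a,C)
    x=np.array([x0[0],x0[1],x0[2]*300])
    r=minimize(f,x,method="Nelder-Mead",options=dict(initial_simplex=[x,x+[6,0,0],x+[0,6,0],x+[0,0,10]],xatol=.05,fatol=1e-4,maxiter=150)); return np.array([r.x[0],r.x[1],r.x[2]/300]),r.fun
def inb(p,B):
    c,s=np.cos(B[2]),np.sin(B[2]); d=np.asarray(p[:2])-B[:2]; return np.array([c*d[0]+s*d[1],-s*d[0]+c*d[1]])
def outb(p,B):
    c,s=np.cos(B[2]),np.sin(B[2]); return B[:2]+np.array([c*p[0]-s*p[1],s*p[0]+c*p[1]])
E
python3 - <<'E'
from fit import *
np.set_printoptions(precision=3,suppress=True)
D=pickle.load(open("w6.pkl","rb")); C=D["C"]
B,v=fitboard(D["fence"][0],D["cleat"][0],C,(612,44,-.115)); print("board",B,v)
B1,v=fitboard(D["fence"][0],None,C,(612,44,-.115)); print("board fence only",B1,v)
k,v=fitblk(D["block"][0],C,(613,42,-.08)); print("blk",k,v,"in board",inb(k,B),k[2]-B[2])
for x in (126,127.5,129):
  for dz in (-2,4,10,14): print(x,dz,proj("wrist",[441.1+x*np.cos(-.12),-33.5+x*np.sin(-.12),216.5+dz],C))
pickle.dump((B,k),open("bk.pkl","wb"))
E
```

```text
board [614.679  44.194  -0.108] -1.8980252617596798
board fence only [614.788  44.211  -0.115] -0.9627114780258251
blk [615.216  42.844  -0.092] -0.9750685387982612 in board [ 0.681 -1.284] 0.016861774385477993
126 -2 [319.39   36.181]
126 4 [319.395  32.791]
126 10 [319.4    29.165]
126 14 [319.404  26.605]
127.5 -2 [319.384  33.158]
127.5 4 [319.389  29.675]
127.5 10 [319.394  25.951]
127.5 14 [319.398  23.322]
129 -2 [319.378  30.149]
129 4 [319.383  26.574]
129 10 [319.388  22.753]
129 14 [319.391  20.056]
```

```bash
python3 - <<'E'
from fit import *
np.set_printoptions(precision=1,suppress=True)
D=pickle.load(open("w6.pkl","rb")); C=D["C"]
im=cv2.imread("pics/w6.png")
cv2.imwrite("pics/w6t.png",cv2.resize(im[15:75,285:355],None,fx=8,fy=8,interpolation=cv2.INTER_NEAREST))
cv2.imwrite("pics/w6h.png",cv2.resize(im[240:350,265:375],None,fx=5,fy=5,interpolation=cv2.INTER_NEAREST))
def P(x,y,dz): 
    c,s=np.cos(-.12),np.sin(-.12); return proj("wrist",[441.1+x*c-y*s,-33.5+x*s+y*c,216.5+dz],C)
for x in (18,20,22.5,24): print("joint",x,P(x,12,14),P(x,-12,14))
print("tip corners",P(127.5,4.5,14),P(127.5,-4.5,14))
for dz in(6,10,14): print("rear hole? x -15",dz,P(-12.5,0,dz))
E
```

```text
joint 18 [293.1 274.6] [346.4 274.5]
joint 20 [293.  270.4] [346.5 270.4]
joint 22.5 [292.9 265.2] [346.6 265.1]
joint 24 [292.8 262. ] [346.7 262. ]
tip corners [308.5  23.4] [330.3  23.4]
rear hole? x -15 6 [319.8 325.1]
rear hole? x -15 10 [319.8 329.1]
rear hole? x -15 14 [319.8 333.2]
```

View pics/w6t.png

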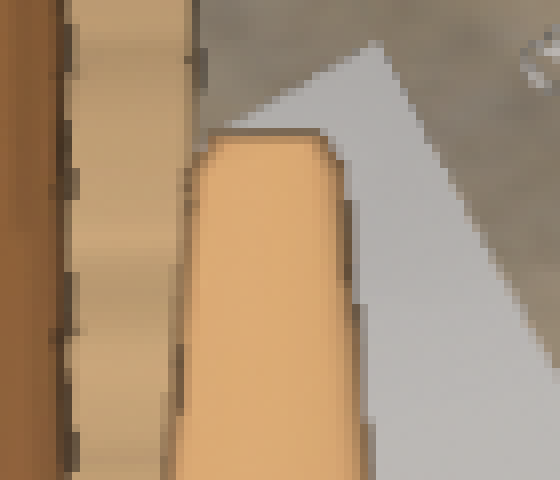

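View pics/w6h.png

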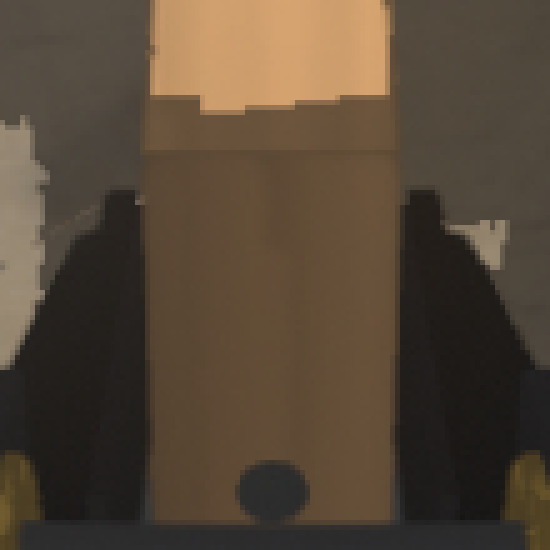

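```bash
python3 - <<'E'
from fit import *
np.set_printoptions(precision=1,suppress=True)
out=[]
for n in ("scene","side"):
    im=env.read_camera(n); 
    pr=[proj(n,[441.1+x*np.cos(-.12),-33.5+x*np.sin(-.12),216.5+dz]) for x,dz in((0,0),(127.5,4))]
    print(n,pr)
    for q in("wedge_grip","wedge_tip"):
        print(q,[(d["pixel"],round(d["conf"],2)) for d in env.place_of(q,n)[:3]])
    c=np.mean(pr,0).astype(int); x0,y0=max(c[0]-60,0),max(c[1]-55,0)
    print(x0,y0); out.append(cv2.resize(im[y0:y0+110,x0:x0+120,::-1],(480,440),interpolation=cv2.INTER_CUBIC)[:,:395])
cv2.imwrite("pics/ss7.png",np.hstack(out))
E
```

```text
scene [array([352.9, 228.2]), array([317.6, 181.9])]
wedge_grip []
wedge_tip []
275 150
side [array([368. , 193.7]), array([314.5, 181.2])]
wedge_grip [([368.8, 194.7], 0.97)]
wedge_tip [([317.0, 182.4], 0.6), ([287.5, 276.0], 0.2)]
281 132
```

View pics/ss7.png

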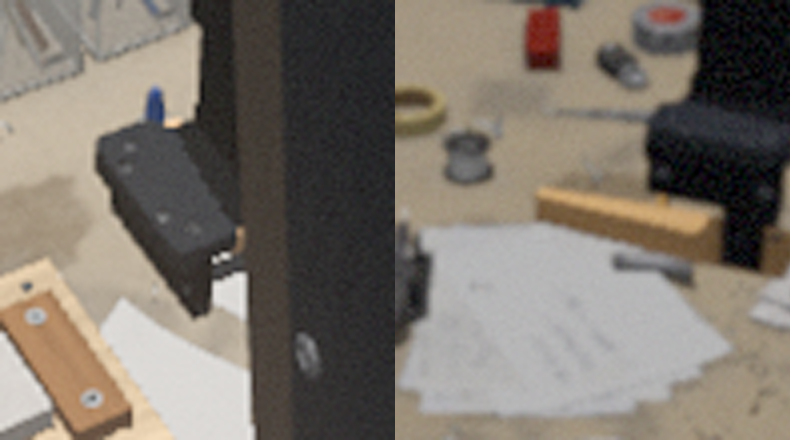

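Side crop: wedge held level, handle fully between fingers, tip at about (317,182) — about level with the prediction. Board fit: centre (614.7,44.2), yaw −0.112; block 3.7 mm short of fence. Now move to the hover in front of the left gap.

{"fn": "drive_tool", "kwargs": {"commands": [{"dx":0,"dy":36,"dz":-10,"yaw":-1.2},{"dx":0,"dy":36,"dz":-20,"yaw":-1.2},{"dx":0,"dy":36,"dz":-30,"yaw":-1.2},{"dx":0,"dy":36,"dz":-35,"yaw":0},{"dx":0,"dy":0,"dz":-35,"yaw":0}]}}

```text
t: 8.43
eef_pos: [441.1, 104.7, 94.8]
tcp_rot: [-3.14, -0.003, -0.179]
ft_force: [0.7, -1.0, -0.9]
opening: 0.252
```

{"fn": "drive_tool", "kwargs": {"commands": [{"dx":0,"dy":0,"dz":-26,"yaw":0},{"dx":0,"dy":0,"dz":0,"yaw":0},{"dx":0,"dy":0,"dz":0,"yaw":0}]}}

```text
t: 8.68
eef_pos: [440.3, 101.1, 68.6]
tcp_rot: [3.141, 0.003, -0.182]
ft_force: [0.4, -0.6, -0.2]
opening: 0.252
```

```bash
cat > snap.py <<'E'
from fit import *
import sys
np.set_printoptions(precision=3,suppress=True)
s=env.state();print("t",round(s["t"],2),"pos",s["eef_pos"],"rot",s["tcp_rot"],"F",s["ft_force"],"M",s["moment"],"op",s["opening"])
im=env.read_camera("wrist"); cv2.imwrite(f"pics/{sys.argv[1]}.png",im[:,:,::-1])
C=cal("wrist"); B,k=pickle.load(open("bk.pkl","rb")); B=np.array([614.7,44.2,-.112])
p=s["eef_pos"]; y=s["tcp_rot"][2]
print("TCP in board",inb(p,B),"tip in board",inb(p[:2]+125.5*np.array([np.cos(y),np.sin(y)]),B),"rel yaw",y-B[2], "want y",36-.07*(inb(p,B)[0]+29))
for d in env.place_of("wedge_tip","wrist")[:2]: print("tip",d["pixel"],round(d["conf"],2),"in board",inb(atz("wrist",d["pixel"],float(sys.argv[2]),C),B))
o=im[:,:,::-1].copy()
for poly,z in((fence,28),(cleat,28),(blk+[2,-5],31)):
    W=prism(poly,12,z,B)[len(poly):]; px=np.array([proj("wrist",w,C) for w in W])
    cv2.polylines(o,[np.round(px*8).astype(np.int32)],True,(0,0,255),1,shift=3)
x0,y0=int(sys.argv[3]),int(sys.argv[4])
cv2.imwrite(f"pics/{sys.argv[1]}c.png",cv2.resize(o[y0:y0+200,x0:x0+250],None,fx=3,fy=3,interpolation=cv2.INTER_CUBIC))
E
python3 snap.py w8 50 200 0
```

```text
t 8.68 pos [440.31  101.096  68.577] rot [ 3.141  0.003 -0.182] F [ 0.401 -0.623 -0.158] M [0.008 0.011 0.016] op 0.25165613955541427
TCP in board [-179.656   37.049] tip in board [-54.463  28.279] rel yaw -0.06993073905943913 want y 46.545927468535574
tip [318.1, 34.6] 0.95 in board [-46.333  27.759]
```

View pics/w8.png

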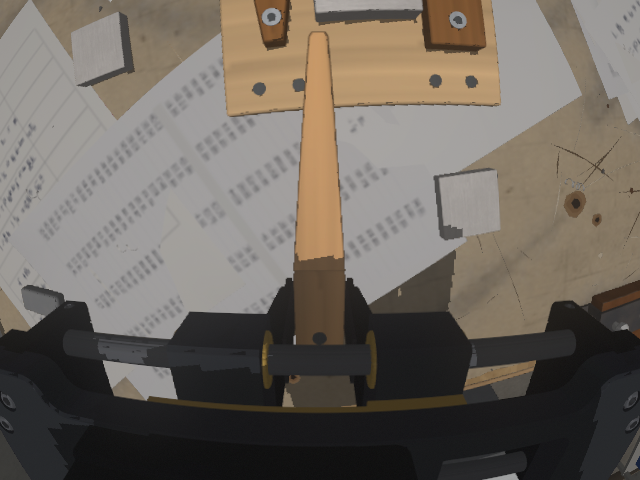

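View pics/w8c.png

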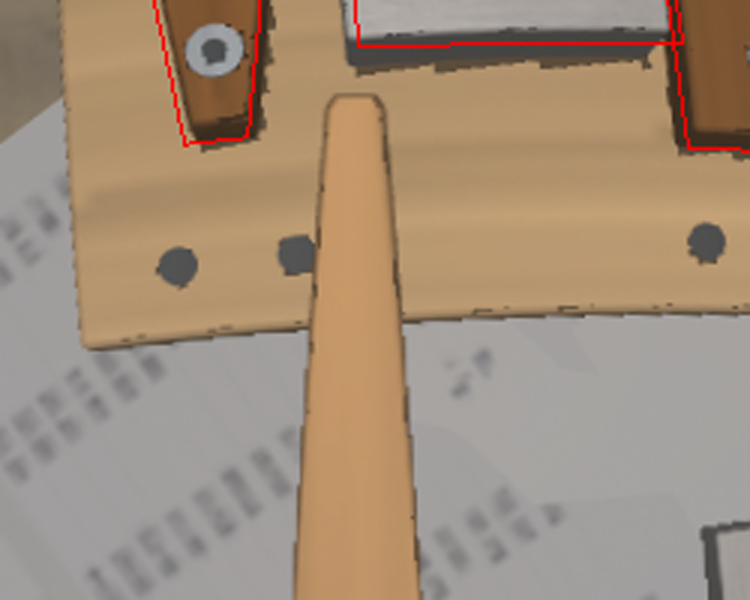

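Tip at (318,32), pointing at the block's left corner; need ~9.5 mm to the left. Correct and lower.

{"fn": "drive_tool", "kwargs": {"commands": [{"dx":1,"dy":9.5,"dz":-15,"yaw":0},{"dx":0,"dy":0,"dz":-20,"yaw":0},{"dx":0,"dy":0,"dz":-7,"yaw":0},{"dx":0,"dy":0,"dz":0,"yaw":0},{"dx":0,"dy":0,"dz":0,"yaw":0}]}}

```text
t: 9.2
eef_pos: [442.1, 110.4, 27.9]
tcp_rot: [-3.141, -0.001, -0.182]
ft_force: [0.3, 0.9, -0.9]
opening: 0.253
```

{"fn": "drive_tool", "kwargs": {"commands": [{"dx":0,"dy":0,"dz":-2,"yaw":0},{"dx":0,"dy":0,"dz":-2,"yaw":0},{"dx":0,"dy":0,"dz":0,"yaw":0}]}}

```text
t: 9.45
eef_pos: [441.9, 110.5, 23.3]
tcp_rot: [-3.141, -0.001, -0.182]
ft_force: [0.2, 0.4, -1.2]
opening: 0.25
```

{"fn": "drive_tool", "kwargs": {"commands": [{"dx":0,"dy":0,"dz":-1,"yaw":0},{"dx":0,"dy":0,"dz":-1,"yaw":0},{"dx":0,"dy":0,"dz":0,"yaw":0}]}}

```text
t: 9.7
eef_pos: [441.7, 110.6, 20.9]
tcp_rot: [3.141, 0.0, -0.182]
ft_force: [0.2, 0.2, -1.1]
opening: 0.248
```

```bash
python3 snap.py w9 22 200 0
python3 - <<'E'
from h import *
im=env.read_camera("side"); cv2.imwrite("pics/s9.png",cv2.resize(im[215:325,240:400,::-1],None,fx=5,fy=5,interpolation=cv2.INTER_CUBIC))
E
```

```text
t 9.7 pos [441.664 110.615  20.905] rot [ 3.141  0.    -0.182] F [ 0.243  0.178 -1.118] M [0.024 0.005 0.027] op 0.24817600405362397
TCP in board [-179.375   46.66 ] tip in board [-54.182  37.878] rel yaw -0.07002797249725533 want y 46.526233233551565
tip [319.7, 35.9] 0.96 in board [-53.214  37.113]
```

View pics/w9c.png

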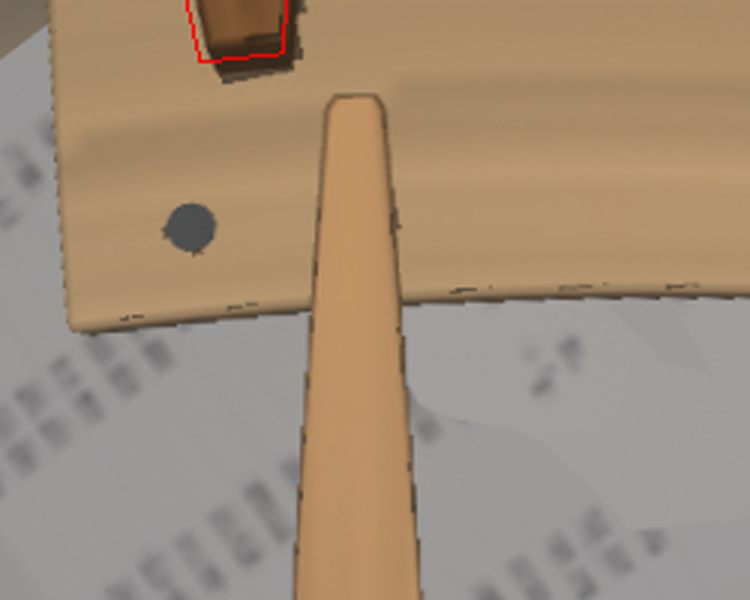

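View pics/s9.png

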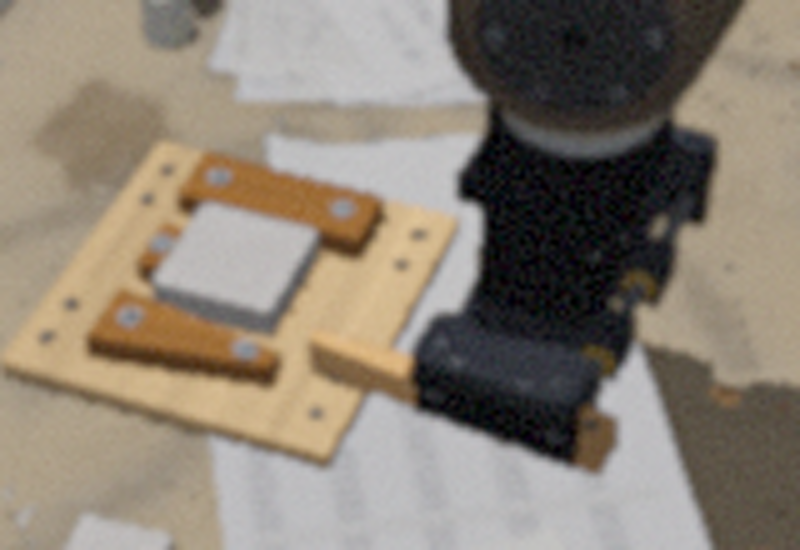

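{"fn": "drive_tool", "kwargs": {"commands": [{"dx":0,"dy":0,"dz":-1,"yaw":0},{"dx":0,"dy":0,"dz":-1,"yaw":0},{"dx":0,"dy":0,"dz":0,"yaw":0}]}}

```text
t: 10.1
eef_pos: [441.6, 110.6, 18.8]
tcp_rot: [3.141, 0.0, -0.182]
ft_force: [0.0, -0.1, -0.1]
opening: 0.247
```

{"fn": "drive_tool", "kwargs": {"commands": [{"dx":0,"dy":0,"dz":-1,"yaw":0},{"dx":0,"dy":0,"dz":0,"yaw":0}]}}

```text
t: 10.27
eef_pos: [441.7, 110.6, 17.8]
tcp_rot: [3.142, 0.0, -0.182]
ft_force: [0.3, 0.3, 0.5]
opening: 0.251
```

{"fn": "drive_tool", "kwargs": {"commands": [{"dx":0,"dy":0,"dz":-1,"yaw":0},{"dx":0,"dy":0,"dz":0,"yaw":0}]}}

```text
t: 10.43
eef_pos: [441.7, 110.6, 16.9]
tcp_rot: [3.142, -0.0, -0.182]
ft_force: [-1.4, 1.4, 2.2]
opening: 0.251
```

```bash
python3 snap.py w10 22 200 0
```

```text
t 10.43 pos [441.683 110.624  16.938] rot [ 3.142 -0.    -0.182] F [-1.428  1.386  2.215] M [ 0.077 -0.049  0.016] op 0.2514533288416145
TCP in board [-179.357   46.67 ] tip in board [-54.164  37.904] rel yaw -0.06990207565239791 want y 46.5249945413202
tip [318.6, 37.6] 0.94 in board [-54.983  37.791]
```

Contact with the board at TCP z≈17 (2 N up). Advance along the wedge axis to the gap mouth.

{"fn": "drive_tool", "kwargs": {"commands": [{"dx":5.9,"dy":-1.1,"dz":0.3,"yaw":0},{"dx":5.9,"dy":-1.1,"dz":0,"yaw":0},{"dx":5.9,"dy":-1.1,"dz":0,"yaw":0},{"dx":5.9,"dy":-1.1,"dz":0,"yaw":0},{"dx":0,"dy":0,"dz":0,"yaw":0}]}}

```text
t: 10.95
eef_pos: [467.0, 106.0, 17.3]
tcp_rot: [-3.141, -0.002, -0.183]
ft_force: [1.2, 0.7, 2.5]
opening: 0.25
```

```bash
python3 snap.py w11 22 200 0
python3 - <<'E'
from h import *
im=env.read_camera("side"); cv2.imwrite("pics/s11.png",cv2.resize(im[230:310,240:340,::-1],None,fx=7,fy=7,interpolation=cv2.INTER_CUBIC))
E
```

```text
t 10.95 pos [467.009 105.973  17.311] rot [-3.141 -0.002 -0.183] F [1.156 0.675 2.485] M [-0.048 -0.371 -0.026] op 0.2497576769310247
TCP in board [-153.67    44.879] tip in board [-28.482  36.037] rel yaw -0.07051136124327027 want y 44.7268753973119
tip [319.8, 34.3] 0.66 in board [-28.193  35.259]
```

View pics/w11c.png

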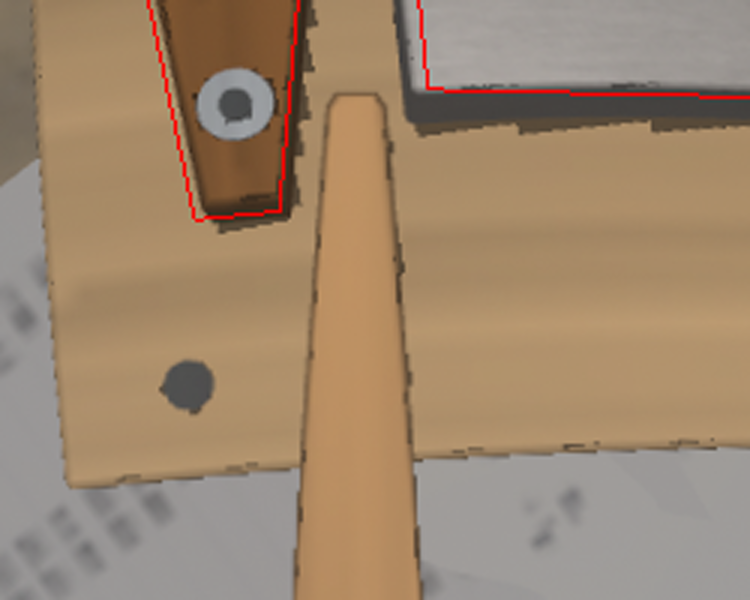

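View pics/s11.png

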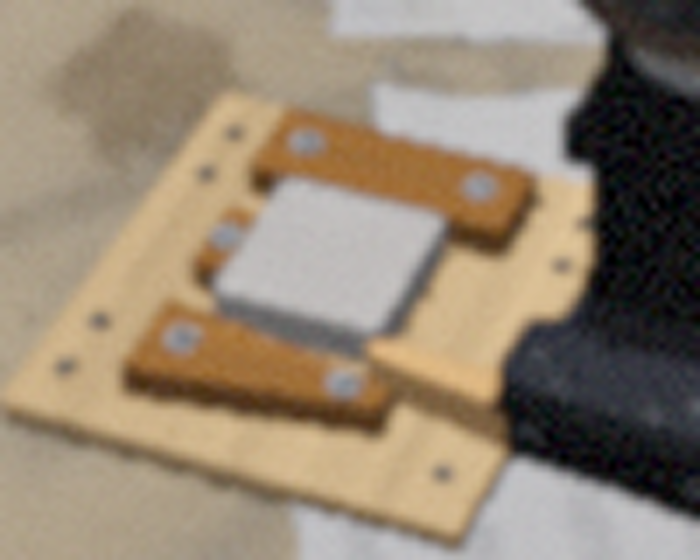

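Tip (318,32 in full view) is at the gap mouth, clear on both sides of cleat and block. Slide in.

{"fn": "drive_tool", "kwargs": {"commands": [{"dx":5.9,"dy":-1.1,"dz":0,"yaw":0},{"dx":5.9,"dy":-1.1,"dz":0,"yaw":0},{"dx":5.9,"dy":-1.1,"dz":0,"yaw":0},{"dx":5.9,"dy":-1.1,"dz":0,"yaw":0},{"dx":3,"dy":-0.6,"dz":0,"yaw":0}]}}

```text
t: 11.52
eef_pos: [492.0, 101.1, 17.3]
tcp_rot: [3.141, 0.001, -0.182]
ft_force: [-5.1, 1.2, 9.2]
opening: 0.253
```

```bash
python3 snap.py w12 22 200 0
```

```text
t 11.52 pos [491.955 101.146  17.338] rot [ 3.141  0.001 -0.182] F [-5.088  1.236  9.242] M [ 0.206  0.603 -0.011] op 0.253374593468267
TCP in board [-128.341   42.871] tip in board [-3.148 34.096] rel yaw -0.06997482465464198 want y 42.95383905376075
tip [320.9, 34.6] 0.79 in board [-2.157 32.794]
```

View pics/w12c.png

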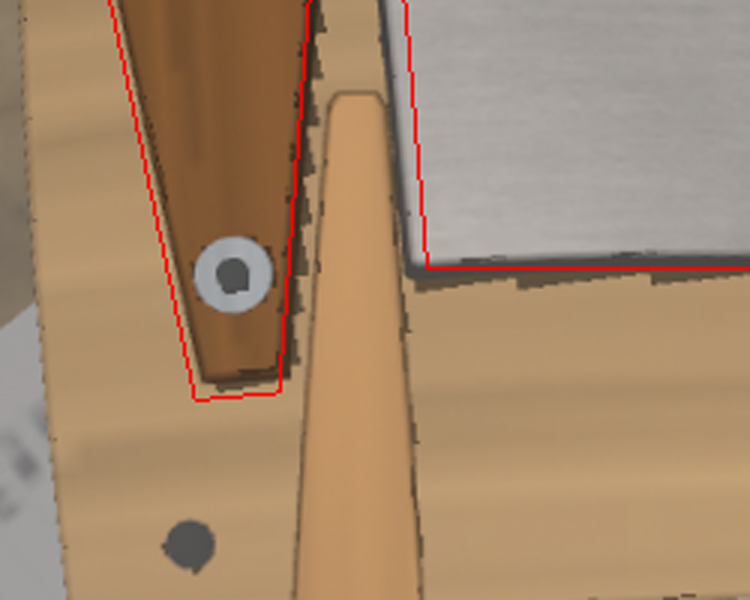

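{"fn": "drive_tool", "kwargs": {"commands": [{"dx":3,"dy":-0.6,"dz":0.5,"yaw":0},{"dx":3,"dy":-0.6,"dz":0,"yaw":0},{"dx":3,"dy":-0.6,"dz":0,"yaw":0},{"dx":3,"dy":-0.6,"dz":0,"yaw":0},{"dx":3,"dy":-0.5,"dz":0,"yaw":0}]}}

```text
t: 12.03
eef_pos: [506.6, 98.4, 17.7]
tcp_rot: [3.141, 0.001, -0.181]
ft_force: [-5.7, 2.4, 6.9]
opening: 0.246
```

{"fn": "drive_tool", "kwargs": {"commands": [{"dx":3,"dy":-0.6,"dz":0,"yaw":0},{"dx":3,"dy":-0.5,"dz":0,"yaw":0},{"dx":3,"dy":-0.6,"dz":0,"yaw":0},{"dx":0,"dy":0,"dz":0,"yaw":0}]}}

```text
t: 12.37
eef_pos: [515.9, 96.8, 17.8]
tcp_rot: [3.141, 0.001, -0.181]
ft_force: [-2.8, 3.4, 7.2]
opening: 0.255
```

```bash
python3 snap.py w13 22 200 0
```

```text
t 12.37 pos [515.906  96.822  17.809] rot [ 3.141  0.001 -0.181] F [-2.758  3.425  7.17 ] M [0.681 0.51  0.405] op 0.2545332284003349
TCP in board [-104.056   41.25 ] tip in board [21.142 32.558] rel yaw -0.06931476493219822 want y 41.253932286057186
tip [319.8, 35.1] 0.58 in board [21.68  31.794]
```

View pics/w13c.png

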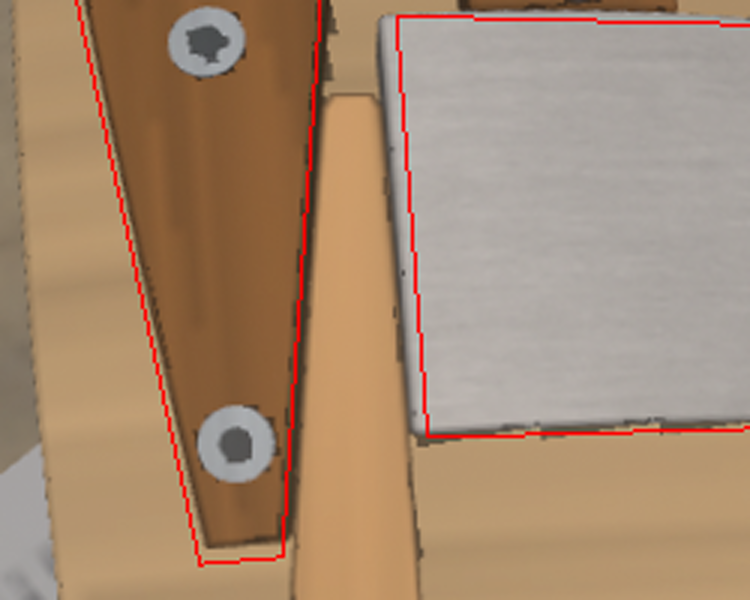

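Wedge is in and now bearing on the block (left face at x≈410 in crop), which has begun to move. Continue.

{"fn": "drive_tool", "kwargs": {"commands": [{"dx":3,"dy":-0.6,"dz":0.3,"yaw":0},{"dx":3,"dy":-0.5,"dz":0,"yaw":0},{"dx":3,"dy":-0.6,"dz":0,"yaw":0},{"dx":3,"dy":-0.5,"dz":0,"yaw":0},{"dx":0,"dy":0,"dz":0,"yaw":0}]}}

```text
t: 12.88
eef_pos: [527.8, 94.6, 17.9]
tcp_rot: [3.141, 0.001, -0.182]
ft_force: [-2.9, 3.8, 4.5]
opening: 0.249
```

{"fn": "drive_tool", "kwargs": {"commands": [{"dx":2,"dy":-0.4,"dz":0,"yaw":0},{"dx":2,"dy":-0.4,"dz":0,"yaw":0},{"dx":2,"dy":-0.4,"dz":0,"yaw":0},{"dx":0,"dy":0,"dz":0,"yaw":0}]}}

```text
t: 13.22
eef_pos: [533.3, 93.4, 18.0]
tcp_rot: [3.141, 0.002, -0.182]
ft_force: [-4.9, 3.1, 6.6]
opening: 0.249
```

```bash
python3 snap.py w14 22 200 0
```

```text
t 13.22 pos [533.272  93.379  17.972] rot [ 3.141  0.002 -0.182] F [-4.879  3.117  6.568] M [0.642 0.991 0.108] op 0.2494195288485481
TCP in board [-86.414  39.77 ] tip in board [38.779 30.993] rel yaw -0.0699961790515261 want y 40.018989827846355
tip [319.4, 36.8] 0.95 in board [38.501 30.454]
```

View pics/w14c.png

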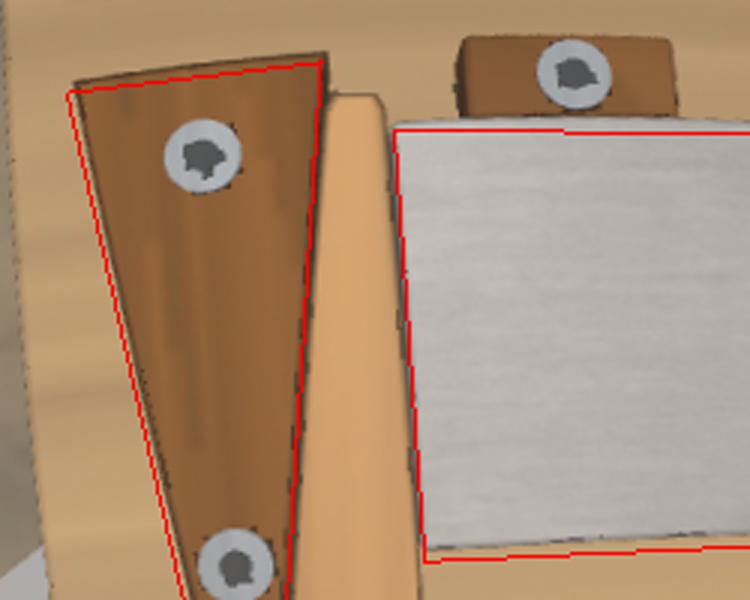

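{"fn": "drive_tool", "kwargs": {"commands": [{"dx":2,"dy":-0.4,"dz":0.2,"yaw":0},{"dx":2,"dy":-0.4,"dz":0,"yaw":0},{"dx":2,"dy":-0.3,"dz":0,"yaw":0},{"dx":0,"dy":0,"dz":0,"yaw":0}]}}

```text
t: 13.65
eef_pos: [539.5, 92.0, 18.0]
tcp_rot: [3.141, 0.002, -0.182]
ft_force: [-4.7, 2.2, 3.1]
opening: 0.252
```

{"fn": "drive_tool", "kwargs": {"commands": [{"dx":1,"dy":-0.2,"dz":0,"yaw":0},{"dx":1,"dy":-0.2,"dz":0,"yaw":0},{"dx":0,"dy":0,"dz":0,"yaw":0}]}}

```text
t: 13.9
eef_pos: [541.2, 91.6, 18.0]
tcp_rot: [3.141, 0.002, -0.182]
ft_force: [-4.9, 0.9, 3.6]
opening: 0.253
```

{"fn": "drive_tool", "kwargs": {"commands": [{"dx":1,"dy":-0.2,"dz":0,"yaw":0},{"dx":0,"dy":0,"dz":0,"yaw":0}]}}

```text
t: 14.07
eef_pos: [542.1, 91.4, 18.0]
tcp_rot: [3.141, 0.003, -0.182]
ft_force: [-6.5, 1.8, 4.9]
opening: 0.251
```

```bash
python3 snap.py w15 22 200 0
```

```text
t 14.07 pos [542.053  91.392  17.966] rot [ 3.141  0.003 -0.182] F [-6.453  1.773  4.884] M [0.366 1.146 0.007] op 0.2514145058467773
TCP in board [-77.467  38.777] tip in board [47.724 29.978] rel yaw -0.07017185642741462 want y 39.392674196728045
tip [315.8, 34.9] 0.58 in board [48.474 30.962]
```

View pics/w15.png

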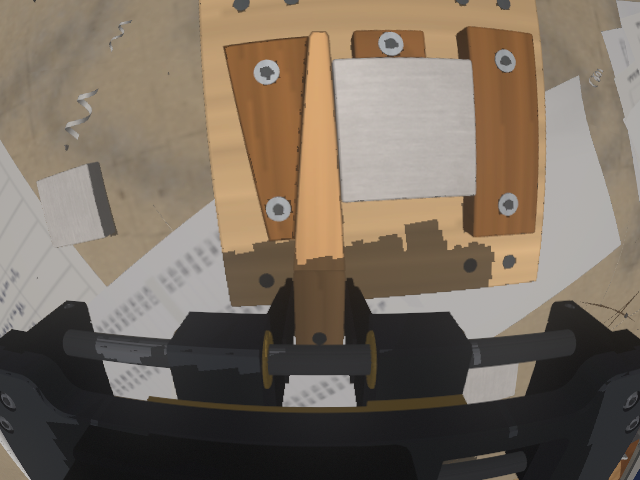

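Block is nearly at the fence (edge at col 475) and against the stop; keep pushing by the millimetre till the force rises.

{"fn": "drive_tool", "kwargs": {"commands": [{"dx":1,"dy":-0.2,"dz":0,"yaw":0},{"dx":1,"dy":-0.2,"dz":0,"yaw":0},{"dx":0,"dy":0,"dz":0,"yaw":0}]}}

```text
t: 14.42
eef_pos: [543.3, 91.1, 18.0]
tcp_rot: [3.141, 0.004, -0.182]
ft_force: [-8.7, 2.4, 6.1]
opening: 0.249
```

{"fn": "drive_tool", "kwargs": {"commands": [{"dx":1,"dy":-0.2,"dz":0,"yaw":0},{"dx":0,"dy":0,"dz":0,"yaw":0},{"dx":0,"dy":0,"dz":0,"yaw":0}]}}

```text
t: 14.67
eef_pos: [543.7, 91.0, 18.0]
tcp_rot: [3.14, 0.005, -0.182]
ft_force: [-13.0, 3.4, 10.1]
opening: 0.25
```

{"fn": "drive_tool", "kwargs": {"commands": [{"dx":1,"dy":-0.2,"dz":0,"yaw":0},{"dx":0,"dy":0,"dz":0,"yaw":0},{"dx":0,"dy":0,"dz":0,"yaw":0}]}}

```text
t: 14.92
eef_pos: [543.7, 91.0, 18.0]
tcp_rot: [3.14, 0.007, -0.182]
ft_force: [-16.1, 4.9, 12.0]
opening: 0.25
```

{"fn": "drive_tool", "kwargs": {"commands": [{"dx":1,"dy":-0.2,"dz":0.2,"yaw":0},{"dx":0,"dy":0,"dz":0,"yaw":0},{"dx":0,"dy":0,"dz":0,"yaw":0}]}}

```text
t: 15.17
eef_pos: [543.7, 90.9, 18.0]
tcp_rot: [3.14, 0.009, -0.182]
ft_force: [-19.8, 6.7, 13.5]
opening: 0.255
```

```bash
python3 snap.py w16 22 270 10
python3 - <<'E'
from fit import *
np.set_printoptions(precision=3,suppress=True)
C=cal("wrist"); tr=lambda q:env.trace(q,"wrist")
f=tr("fence");c=tr("cleat");b=tr("block")
for n,l in(("f",f),("c",c),("b",b)): print(n,[(np.round(d["pixel"]),round(d["conf"],2)) for d in l])
F=min(f,key=lambda d:abs(d["pixel"][0]-503)+abs(d["pixel"][1]-130));K=min(c,key=lambda d:abs(d["pixel"][0]-265)+abs(d["pixel"][1]-130));Q=min(b,key=lambda d:abs(d["pixel"][0]-405)+abs(d["pixel"][1]-130))
B,v=fitboard(F["pixels"],K["pixels"],C,(614.7,44.2,-.112));k,u=fitblk(Q["pixels"],C,(616,39,-.112))
print(B,v,k,u,inb(k,B),k[2]-B[2])
s=env.state();p=s["eef_pos"];y=s["tcp_rot"][2]
print("tip",inb(p[:2]+125.5*np.array([np.cos(y),np.sin(y)]),B),"relyaw",y-B[2])
E
```

```text
t 15.17 pos [543.737  90.933  17.955] rot [ 3.14   0.009 -0.182] F [-19.75    6.742  13.51 ] M [1.196 3.404 0.018] op 0.25495025644005703
TCP in board [-75.742  38.509] tip in board [49.45  29.715] rel yaw -0.07012965570319306 want y 39.27190518840188
tip [317.8, 35.5] 0.57 in board [49.624 29.867]
f [(array([503., 136.]), 0.89)]
c [(array([273., 120.]), 0.86)]
b [(array([489., 384.]), 0.86), (array([405., 132.]), 0.83), (array([ 74., 212.]), 0.75)]
[616.638  43.219  -0.111] -1.7595870574756476 [618.373  37.41   -0.113] -0.9815775596108363 [ 2.368 -5.58 ] -0.0020387657471849785
tip [47.452 30.431] relyaw -0.07092775646430276
```

View pics/w16c.png

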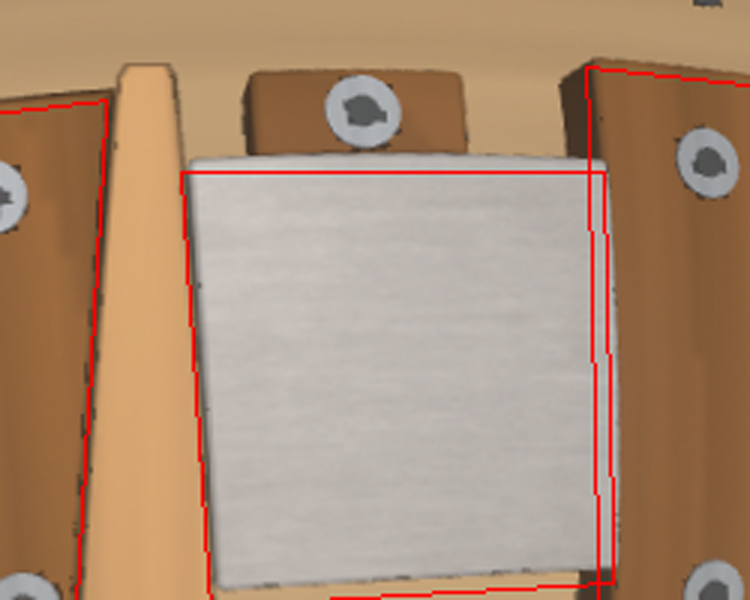

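Block is flush and square (fit skew −0.002 rad, middle 5.6 mm toward the fence, against the stop); force ≈21 N along the wedge. Ease the downward load a little and check that it holds.

{"fn": "drive_tool", "kwargs": {"commands": [{"dx":0.4,"dy":-0.1,"dz":0.6,"yaw":0},{"dx":0,"dy":0,"dz":0,"yaw":0},{"dx":0,"dy":0,"dz":0,"yaw":0},{"dx":0,"dy":0,"dz":0,"yaw":0},{"dx":0,"dy":0,"dz":0,"yaw":0}]}}

```text
t: 15.83
eef_pos: [543.8, 90.9, 18.0]
tcp_rot: [3.14, 0.01, -0.182]
ft_force: [-19.3, 7.2, 6.4]
opening: 0.249
```

{"fn": "drive_tool", "kwargs": {"commands": [{"dx":0,"dy":0,"dz":0,"yaw":0},{"dx":0,"dy":0,"dz":0,"yaw":0},{"dx":0,"dy":0,"dz":0,"yaw":0},{"dx":0,"dy":0,"dz":0,"yaw":0},{"dx":0,"dy":0,"dz":0,"yaw":0}]}}

```text
t: 16.25
eef_pos: [543.9, 90.9, 18.0]
tcp_rot: [3.14, 0.01, -0.182]
ft_force: [-19.1, 6.9, 6.6]
opening: 0.249
```

```bash
python3 snap.py w17 22 270 10
python3 - <<'E'
from h import *
a=env.read_camera("side"); b=env.read_camera("scene")
cv2.imwrite("pics/f17.png",np.hstack([cv2.resize(i,(400,480),interpolation=cv2.INTER_CUBIC) for i in (a[220:316,240:320,::-1],b[200:296,235:315,::-1])]))
E
```

```text
t 16.25 pos [543.86   90.926  18.048] rot [ 3.14   0.01  -0.182] F [-19.141   6.899   6.592] M [1.341 3.267 0.097] op 0.24938537397318833
TCP in board [-75.618  38.516] tip in board [49.574 29.724] rel yaw -0.07010679078493186 want y 39.263265293111694
tip [317.4, 34.9] 0.95 in board [50.002 30.008]
```

View pics/f17.png

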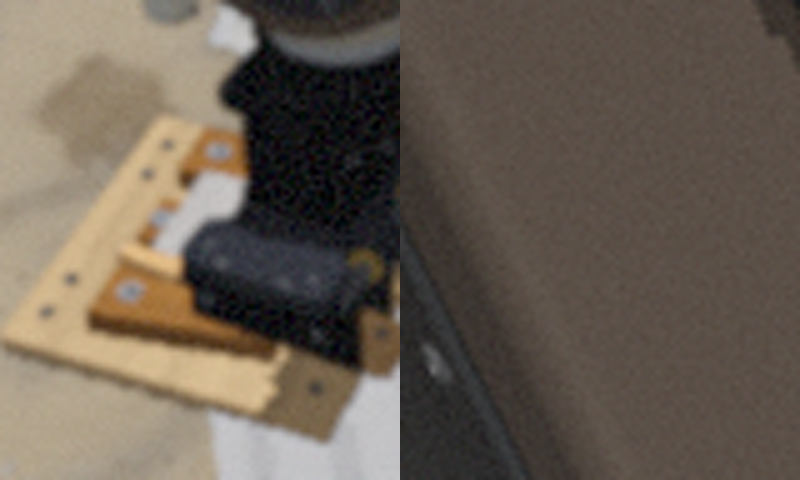

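View pics/w17.png

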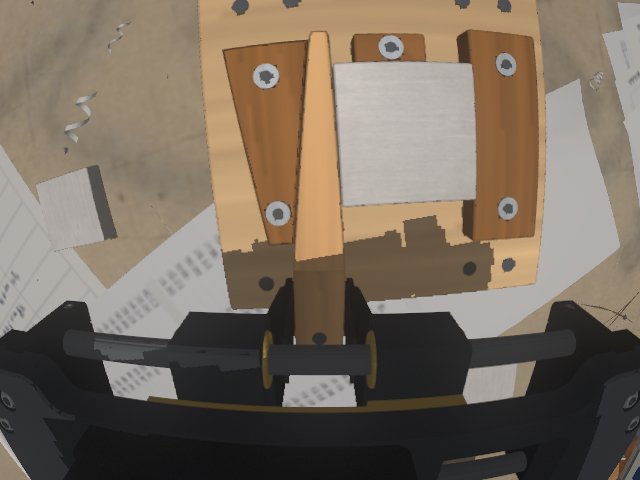

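Wedge fills the gap between cleat (col 303) and block (col 338), block edge tight on the fence (col 475); forces steady for 0.8 s. Handing in.

```bash
python3 - <<'E'
from cell import env
print(env.job_done()); s=env.state(); print(s["t"],s["eef_pos"],s["ft_force"],s["opening"])
E
```

```text
the job is handed in; nothing more can be done
None
the job is handed in; nothing more can be done
```

I gripped the wedge by its handle and laid it on the board. I then slid it thin end first into the gap between the block and the tapered batten on the left. It pushed the block against the end stop and flush to the straight fence. I handed the job in at about 16.3 s, still gripping and pushing.

**Last checks before hand-in:**
- **Block:** a fit to the wrist picture put it 0.002 rad from square and 5.6 mm off the board's middle line towards the fence; flush is 5 mm. It also looked tight against the fence in the picture.
- **Push:** about 20 N along the wedge, steady over the last 0.4 s I measured. The wedge had stopped advancing since the push reached about 13 N.
- **Wedge:** at −0.070 rad to the board. The tip was 49.6 mm ahead of the board's centre, against an expected 49 mm. In the picture the wedge fills the gap between batten and block.

**Things that did not fully agree:**
- The late board fit was about 2 mm off the earlier one in x and 1 mm in y. It also matched less well, because the gripper and wedge hid part of the view.
- The wedge looked about 7% narrower in the gripper than predicted, so its height in the grip was uncertain. I settled that by feeling for contact with the board.
- A small side load (about 3 N towards the fence) and a downward load of about 7 N remained.
- The scene camera's view of the board was blocked by the arm at the end, so the final check rests on the wrist camera and, partly, the side camera.
- I did not check the hammer, glue bottle and rubber block again at the end. No move was planned near them, and no force reading suggested contact with them.

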